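# Bulldog clip held open over the lot board

### The job

Get the lot board ready for the bottling sheet: lift the one tall plywood board out of the wire rack and slide it fully home, upright, into the slot of the wooden desk stand, and let it go. Then squeeze the handles of the bulldog clip that sits on the rim of the cork tray, take it off the rim, and hold it squeezed wide open over the middle of the board's top edge, straight along the edge, the jaws reaching down in front of and behind the board without touching it, so that I can slip the sheet in. Finish while still holding the clip open like that; leave the two short boards in the rack and do not knock over the tasting glass.

Things in the scene. Friction and masses are not known exactly. Their poses are not given: they have to be found in the camera images.
- board: the tall plywood board: 8 mm thick (its x), 100 mm wide (its y), 140 mm tall (its z), 80 g. Origin at the centre of its bottom edge. Starts upright and loose in one of the three places of the wire rack, its bottom edge 14 mm above the counter; the two sides are alike.
- board_top (a point): centre of the tall board's top edge, 140 mm above its origin.
- stand: the desk stand: a fixed dark hardwood block, 70 x 146 x 40 mm, origin at the centre of its underside. In its top a slot along its y: 10.4 mm wide (x), 102.4 mm long (y), 30 mm deep, mouth bevelled by 3 mm. The board goes in with its thickness along the stand's x, either side foremost, and then stands 110 mm out.
- stand_slot (a point): centre of the slot's floor, 10 mm above the counter and 30 mm below the stand's top.
- rack: the fixed board rack: wooden base 148 x 118 x 14 mm, origin at the centre of its underside, with three pairs of steel wire hoops 56 mm high; the three places lie at x = -46, 0 and +46 mm of the rack, and each holds one board with its thickness along the rack's x, with 2 mm of play either way.
- short_board_a: a short plywood board 8 x 100 x 80 mm standing in the rack, origin at the centre of its bottom edge; leave it there.
- short_board_b: another short plywood board like it; leave it there.
- tray: the fixed wooden cork tray: open box 120 (x) x 130 (y) x 60 mm high, walls 6 mm, origin at the centre of its underside, corks on its floor. The clip sits astride the rim of its -x wall (the one toward the robot).
- clip: the steel bulldog clip, 110 g: two sprung halves on a pin. Origin on the pin, y along it; on the rim x points across the jaws, z up, the pin 8 mm above the rim (68 mm above the counter). Jaws 46 mm wide reach 36 mm below the pin; handles 36 mm wide flare to 40 mm above it, 55 mm apart over their outsides. This body is the half with the -x jaw and handle.
- clip_jaw (a joint): opening angle between the clip's halves: 0 with the jaws parallel and 6 mm apart as on the rim; 0.74 at the stop: handles parallel, about 21 mm over their outsides, jaw tips 32 mm apart. Squeezing the handles along x opens it against a spring (about 8 N at first, 11 N at the stop, near their tops); held evenly, each half leans by half this angle.
- clip_tip_a (a point): middle of the inner lower edge of the -x jaw, 36 mm below the pin and 3 mm to -x when the joint is 0.
- clip_tip_b (a point): middle of the inner lower edge of the +x jaw, likewise to +x.
- tasting_glass_b: an empty stemmed tasting glass, 81 mm across and 202 mm tall, loose on the counter behind the work; origin at the centre of its foot.
- lever_corker: the tall green bench corker, fixed, left of the work: foot plate 250 x 176 mm, origin near its middle on the counter, two columns, a head at 370 to 460 mm height, and a wooden lever handle that leans toward the robot, its end 150 mm nearer than the origin and 660 to 770 mm up. Nothing to do with it: keep the arm clear, drawn in when it swings past.
Not all that is in view belongs to the job. Leave any pink or purple look-alike of the clip alone.

How it is judged:
By the outcome, as a careful person would: the job done as asked, in the order asked, and still so for the second after the job is handed in, while the arm keeps its last pose, push and grip.
It also fails if it takes over 64 s, if anything falls off the work surface, if the arm or the gripper's body presses on something with over 40 N, if the wrist force passes 120 N, or if a joint passes its speed limit or range.

### The arm

A 6-joint arm with a two-finger parallel gripper is mounted at the origin on a cart in front of the work surface, level with it; the furniture and walls round the work are solid. World frame = base frame: x ahead of the robot, y to its left, z up, the work surface at z = 0. Lengths are in m, angles in rad, forces in N, time in s.
With the tool pointing down it reaches from about 0.3 to 0.875 m from the base axis. Payload 6.4 kg.
Tool frame: the origin (TCP) lies at the very end of the fingers, on their centre line; the grasp point (between the pads) lies 19 mm behind it (pinch_z is the distance from the TCP to the grasp point, in m); z points along the fingers, y is the line along which they close (so a half turn about z gives the same grasp; the last joint's range is limited). The gripper opens to 85 mm and grips with 20 to 120 N. Pads are 22 mm wide; open, the fingers measure 114 mm over their backs; the gripper's body (76 mm by 85 mm) begins 54 mm behind the grasp point. The pads swing forward as they close: fully open they stand 13 mm farther back than shut.
Start: joints at [1.061, 0.181, 1.607, -0, 1.354, -0.206], TCP at [0.172, 0.549, 0.199] pointing down, gripper open.
Joint ranges: [-2.99, 2.99], [-0.89, 2.07], [0.3, 2.58], [-1.14, 4.28], [0, 2.63], [-3.12, 3.12]. Speed limits (rad/s): [2.57, 2.57, 3.01, 3.14, 3.14, 3.14].

### API

Orientations are given as a unit quaternion [x, y, z, w].
In Python, from cell import get_state, get_image, hand_in, pinch_z gives the robot as it stands.
- The arm moves only by the tool arm_command, never from a script. Its argument "plan" is a list of rows, each a list of 7 numbers: the shift along the tool's x, y, z in mm, then the turn, a rotation vector about the tool's x, y, z in degrees, then the closure, from -1 (fully open) to 1 (shut). A call has 1 to 20 rows; each row is the pose to reach, as a shift and turn from the pose commanded when the call began, along the tool's axes at that moment; what a row does not reach only later rows make up. A row lasts 1/8 s, in which the tool goes at most 62.5 mm and 10.7 degrees, less where a joint would pass 70% of its speed; a pose out of reach is approached as far as the arm can. A call with a gripper value outside its range is refused whole. The fingers move at their own pace and stop on an object; "squeeze" is the grip in N (left out, the last holds). Time passes only in rows, so rows that repeat a pose let the fingers close. It gives the time, the measured TCP pose, the force, the opening and the grip force at its end, in the units of the state.
- get_state(): the state, without advancing time (a new reading comes with each control period).
- get_image(name): name is "scene" or "top" or "wrist"; returns a dict with "color" (384x512x3 uint8, red, green, blue), "camera_matrix" (3x3 intrinsics, pixels), "D" ([k1, k2, p1, p2, k3] as OpenCV has them; the pictures are not rectified), "view" (4x4, takes a point from world to camera coordinates). Camera axes: x right, y down, z forward; pixel columns grow to the right and rows downward; lengths in m; the calibration is good to about 2 mm. A picture is of the moment at which its call begins. There is no depth.
- hand_in(): hands the job in; it is judged then, once.
The state is a dict: "clock": time; "q": joint angles; "joint_velocities": joint speeds; "joint_efforts": joint torques, N m; "ee_pos": TCP position; "orientation": TCP orientation; "force": force on the tool from outside, world axes, zero at the start; "moment": the same for the moment, N m; "opening": finger opening in m; "finger_force": force on a finger pad.
Only numpy, scipy, OpenCV 4.12 (cv2) and the standard library are available. Lean on these libraries where they do the work, as an engineer would, in place of code of your own. Each camera call takes 0.05 s, during which the arm holds its last target. There are 200 camera calls.

## Working session

There is one attempt and no reset: what is moved stays moved. The work goes in short steps, Python scripts to look and compute and a tool call to move; the robot and the scene stay as the last step left them, time stands still between calls to the robot, and variables do not carry over. Pictures are saved under pics/ and viewed, at most 10 in all, crops included, and the job is handed in when it is done.

Besides the shell and the picture viewer there is one more tool, called after "Call:" as name(argument=value, ...), one argument or row to a line, values as JSON. arm_command: Moves the arm, as the interface text tells. Its arguments: {"type":"object","properties":{"plan":{"type":"array"},"squeeze":{"type":"number"}},"required":["plan"]}

```bash
mkdir -p pics; ls; python3 - <<'E'
from cell import *
import cv2,numpy as np
print(get_state(), pinch_z)
for n in("scene","top"):
    d=get_image(n); np.savez(n,**{k:np.array(v) for k,v in d.items()})
    cv2.imwrite(f"pics/{n}0.png",cv2.resize(d["color"][:,:,::-1],None,fx=1.5,fy=1.5,interpolation=cv2.INTER_CUBIC))
    v=np.array(d["view"]);print(n,-v[:3,:3].T@v[:3,3],v[2,:3],np.array(d["camera_matrix"])[0],d["D"])
E
```

```text
pics
{'clock': 0.0, 'q': array([ 1.06069584e+00,  1.81548835e-01,  1.60798588e+00, -2.90644302e-05,
        1.35379833e+00, -2.06292432e-01]), 'joint_velocities': array([-0.00217425,  0.00032235,  0.00178084,  0.00051027, -0.00023206,
        0.00049352]), 'joint_efforts': array([-5.28880028e-04, -4.44874048e+01, -3.51331902e+01, -3.34569722e-04,
        9.22830164e-03,  1.87899940e-05]), 'ee_pos': array([0.17170512, 0.54813747, 0.19829051]), 'orientation': array([ 1.51317346e-01,  9.88484852e-01, -8.19938155e-04, -2.91789641e-04]), 'force': array([0.17075469, 0.12718056, 0.14351598]), 'moment': array([-0.0142879 ,  0.0398087 , -0.01872629]), 'finger_force': 0.0, 'opening': 0.08554947089195442} 0.0187
scene [-0.21531364  0.05014036  1.04654957] [ 0.63560737 -0.11709423 -0.76308074] [458.51855399   0.         254.01444376] [0.06007425 0.         0.         0.         0.        ]
top [ 0.26647578 -0.07951284  1.53166965] [ 0.21351827  0.00844051 -0.97690261] [474.49611556   0.         255.63791452] [-0.11684887  0.          0.          0.          0.        ]
```

View pics/scene0.png

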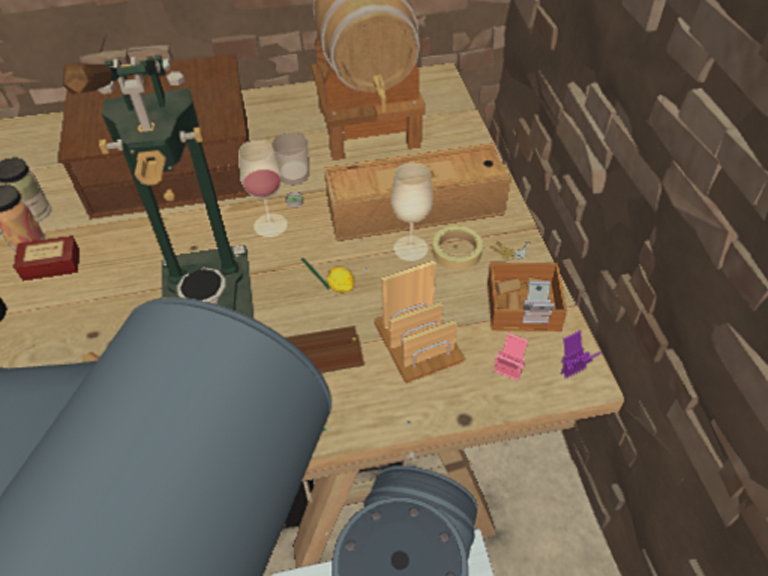

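View pics/top0.png

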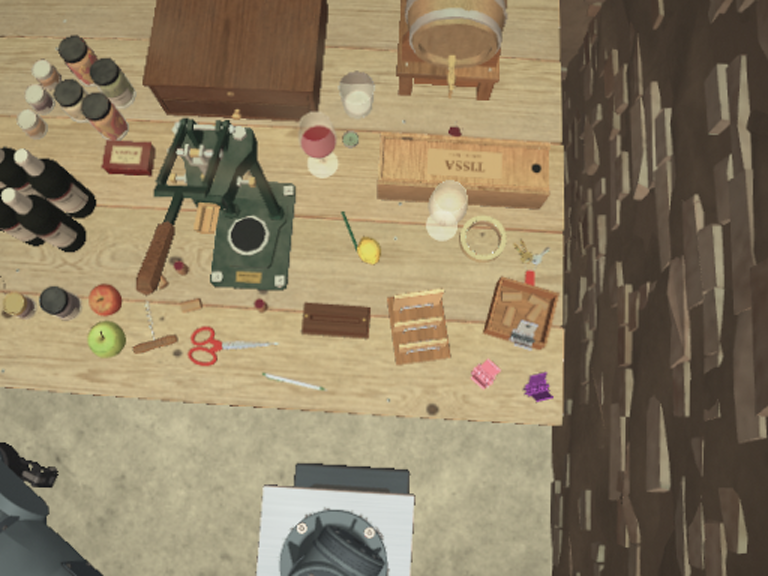

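The scene image shows:
- the rack at about (420,330), with the tall board at the back place (410,290)
- the stand at about (325,350)
- the tray at (527,297), with the steel clip on its rim at (538,303)
- the pink and purple look-alikes at (511,355) and (574,355)
- the glass at (411,205)

Candidates for the clip in the top image are steel (523,332), pink (485,374) and purple (538,387). The steel one on the tray rim fits. I'll enlarge it to confirm.

```bash
python3 - <<'E'
import cv2,numpy as np
t=np.load("top.npz")["color"][:,:,::-1]; s=np.load("scene.npz")["color"][:,:,::-1]
cv2.imwrite("pics/topc.png",cv2.resize(t[178:252,194:384],None,fx=4.2,fy=4.2,interpolation=cv2.INTER_CUBIC))
cv2.imwrite("pics/scenec.png",cv2.resize(s[160:260,240:400],None,fx=5,fy=5,interpolation=cv2.INTER_CUBIC))
E
```

```text
(no output)
```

View pics/topc.png

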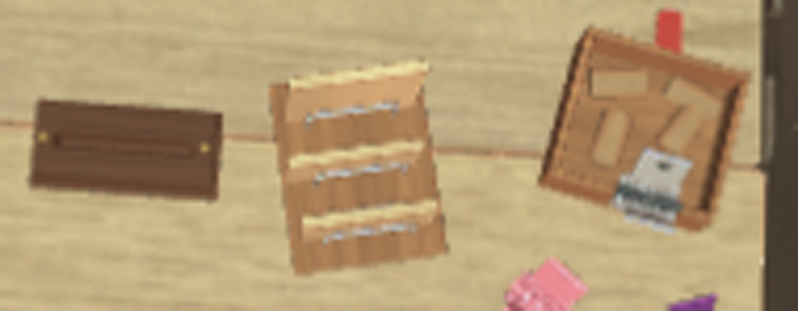

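View pics/scenec.png

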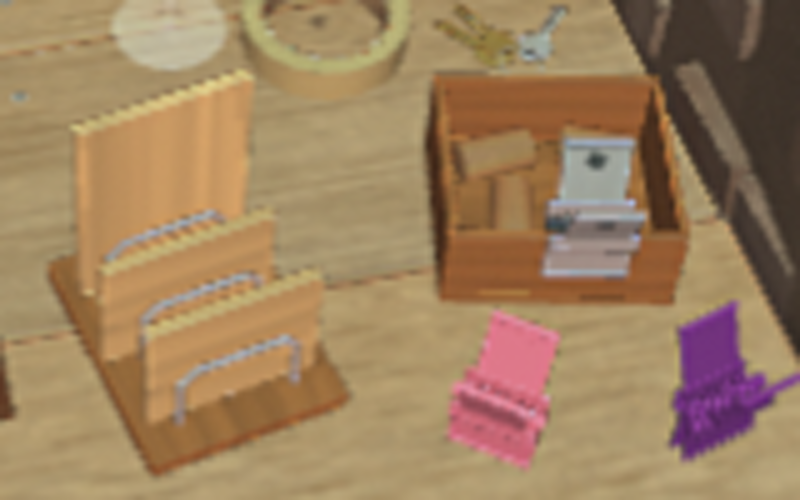

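```bash
cat > h.py <<'E'
import cv2,numpy as np
from scipy.spatial.transform import Rotation as R
def ray(d,uv):
    K,D,v=(np.array(d[k],float) for k in("camera_matrix","D","view"))
    p=cv2.undistortPoints(np.array(uv,float).reshape(-1,1,2),K,D)[:,0]
    Rm=v[:3,:3]; c=-Rm.T@v[:3,3]
    return c,np.c_[p,np.ones(len(p))]@Rm
def plane(d,uv,z):
    c,r=ray(d,uv); return c+r*((z-c[2])/r[:,2])[:,None]
def tri(a,uva,b,uvb):
    c,r=ray(a,uva); e,s=ray(b,uvb); out=[]
    for x,y in zip(r,s):
        k,*_=np.linalg.lstsq(np.c_[x,-y],e-c,rcond=None)
        out.append((c+k[0]*x+e+k[1]*y)/2)
    return np.array(out)
def tool(st,p):  # world point in tool frame, mm
    return R.from_quat(st["orientation"]).inv().apply(np.array(p)-st["ee_pos"])*1000
E
python3 - <<'E'
from h import *
t=dict(np.load("top.npz"));s=dict(np.load("scene.npz"))
T=lambda p:(np.array(p)+.5)/4.2-.5+[194,178]
S=lambda p:(np.array(p)+.5)/5-.5+[240,160]
f=lambda n,a:print(n,np.round(a*1000,1).tolist())
f("stand top",plane(t,T([(37,99),(222,112),(219,190),(32,178)]),.04))
f("slot ends/dots",plane(t,T([(42,136),(205,148)]),.04))
f("board top ends z154",plane(t,T([(289,83),(429,66)]),.154))
f("board tri",tri(t,T([(289,83),(429,66)]),s,S([(76,128),(252,76)])))
f("short tops",plane(t,T([(291,162),(424,146),(303,224),(437,206)]),.094))
f("tray rim",plane(t,T([(588,28),(749,74),(708,220),(541,180)]),.06))
f("tray tri",tri(t,T([(588,28),(749,74)]),s,S([(434,76),(657,76)])))
f("clip inner handle top z108",plane(t,T([(641,150),(692,164)]),.1085))
f("clip outer handle top",plane(t,T([(613,217),(678,232)]),.1085))
E
```

```text
stand top [[536.2, 100.5, 40.0], [535.1, -40.8, 40.0], [475.3, -42.5, 40.0], [475.4, 99.2, 40.0]]
slot ends/dots [[508.0, 94.3, 40.0], [506.6, -29.8, 40.0]]
board top ends z154 [[538.2, -89.5, 154.0], [556.5, -187.6, 154.0]]
board tri [[537.7, -90.2, 155.6], [557.0, -188.4, 150.9]]
short tops [[491.5, -94.9, 94.0], [509.3, -191.3, 94.0], [446.7, -106.2, 94.0], [465.7, -202.7, 94.0]]
tray rim [[613.3, -314.6, 60.0], [585.2, -438.7, 60.0], [471.9, -409.0, 60.0], [494.6, -282.5, 60.0]]
tray tri [[613.3, -315.1, 59.3], [585.1, -438.9, 60.0]]
clip inner handle top z108 [[513.4, -348.1, 108.5], [505.4, -385.7, 108.5]]
clip outer handle top [[463.3, -328.9, 108.5], [455.2, -376.4, 108.5]]
```

The enlarged crop confirms that the steel clip astride the tray rim at (650,195) in `topc` is the one. The pink and purple ones lie on the counter.

Rough positions:
- **Board:** top centre about (547,-139), yaw 10.7°
- **Stand:** about (507,31), yaw about -0.6°
- **Clip pin:** about (483,-361), yaw about -12.5°

Next I'll plan a draw-in and swing to a viewing pose.

```bash
cat >> h.py <<'E'
def quat(deg): # tool down, tool y at world angle deg
    a=np.radians(deg); y=[np.cos(a),np.sin(a),0]; z=[0,0,-1]
    return R.from_matrix(np.c_[np.cross(y,z),y,z])
def row(st,p,deg):
    q=R.from_quat(st["orientation"]); t=quat(deg)
    return np.round(np.r_[tool(st,p),np.degrees((q.inv()*t).as_rotvec())],1).tolist()
E
python3 - <<'E'
from h import *
from cell import *
st=get_state(); d=get_image("wrist"); v=np.array(d["view"])
c=-v[:3,:3].T@v[:3,3]
print("cam in tool",tool(st,c),"fwd in tool",R.from_quat(st["orientation"]).inv().apply(v[2,:3]),d["camera_matrix"][0][0])
for p,a in [((.2,.36,.30),60),((.36,.10,.30),20),((.40,-.05,.32),5)]: print(p,a,row(st,p,a))
E
```

```text
cam in tool [  67.0554869     0.49949359 -174.17782704] fwd in tool [-2.63103983e-01  1.77968780e-04  9.64767466e-01] 290.52496814171593
(0.2, 0.36, 0.3) 60 [-83.3, -171.3, -101.4, -0.1, -0.0, 12.6]
(0.36, 0.1, 0.3) 20 [-313.7, -371.5, -101.2, -0.1, 0.0, 52.6]
(0.4, -0.05, 0.32) 5 [-396.7, -502.7, -121.0, -0.1, 0.0, 67.6]
```

Call:
arm_command(
  plan=[
    [-30,-60,-40,0,0,4,-1],
    [-60,-120,-80,0,0,8,-1],
    [-83,-171,-101,0,0,13,-1],
    [-125,-207,-101,0,0,20,-1],
    [-165,-245,-101,0,0,28,-1],
    [-205,-280,-101,0,0,36,-1],
    [-250,-320,-101,0,0,44,-1],
    [-300,-360,-101,0,0,52,-1],
    [-335,-405,-101,0,0,60,-1],
    [-365,-455,-101,0,0,66,-1],
    [-397,-503,-110,0,0,68,-1],
    [-440,-490,-110,0,0,68,-1],
    [-465,-485,-110,0,0,68,-1],
    [-465,-485,-110,0,0,68,-1],
    [-465,-485,-110,0,0,68,-1],
    [-465,-485,-110,0,0,68,-1],
  ],
)

```text
clock: 2.15
ee_pos: [0.4699, -0.0528, 0.3093]
orientation: [0.678, 0.735, 0.0, 0.0]
force: [0.2, -0.8, 0.4]
opening: 0.0853
finger_force: 0.0
```

```bash
python3 - <<'E'
from cell import *
import cv2,numpy as np
st=get_state(); print(st["ee_pos"],st["orientation"],st["q"])
d=get_image("wrist"); np.savez("w1",**{k:np.array(v) for k,v in d.items()})
cv2.imwrite("pics/w1.png",cv2.resize(d["color"][:,:,::-1],None,fx=1.56,fy=1.56,interpolation=cv2.INTER_CUBIC))
E
```

```text
[ 0.46992951 -0.05278525  0.30934342] [6.78027374e-01 7.35036646e-01 2.08511898e-05 9.25304998e-05] [-3.63594340e-01 -1.28667131e-01  1.70361328e+00 -3.01931187e-05
  1.56645923e+00 -4.44239350e-01]
```

View pics/w1.png

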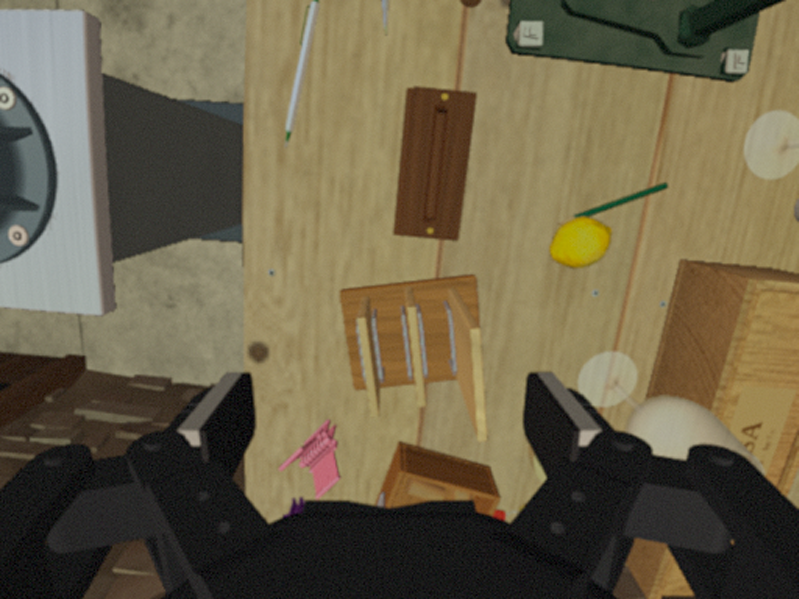

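The wrist view shows the stand at (435,163) with brass dots at (445,97) and (430,230). The tall board's top edge runs from (476,328) to (482,438), and the glass foot is at (607,380).

```bash
python3 - <<'E'
from h import *
d=dict(np.load("w1.npz")); im=d["color"]; hsv=cv2.cvtColor(im,cv2.COLOR_RGB2HSV)
N=lambda p:(np.array(p)+.5)/1.56-.5
f=lambda n,a:print(n,np.round(np.array(a)*1000,1).tolist())
# stand: dark brown mask
m=((hsv[...,2]<120)&(hsv[...,0]<20)).astype(np.uint8); m[:50]=0;m[158:]=0;m[:,:250]=0;m[:,310:]=0
c=max(cv2.findContours(m,0,2)[0],key=cv2.contourArea); r=cv2.minAreaRect(c); print(r)
f("stand box",plane(d,cv2.boxPoints(r),.04)); f("stand c",plane(d,[r[0]],.04))
for y,x in((97,445),(230,430)):
    y0,x0=int(y/1.56),int(x/1.56); w=im[y0-5:y0+6,x0-5:x0+6].astype(float); g=np.clip(w[...,1]-70,0,None)
    yy,xx=np.mgrid[-5:6,-5:6]; uv=(x0+(g*xx).sum()/g.sum(),y0+(g*yy).sum()/g.sum()); print(uv,g.max()); f("dot",plane(d,[uv],.04))
# slot: darkest pixels inside stand
sub=hsv[...,2].copy(); k=np.argwhere((sub<60)); k=k[(k[:,0]>60)&(k[:,0]<146)&(k[:,1]>262)&(k[:,1]<295)]; print(len(k),np.percentile(sub[62:146,262:295],[1,5,20,50]))
# board top edge: bright
s=im[200:290,285:325].astype(int); print(np.array2string(s[::9,10:32,2],max_line_width=200))
f("board",plane(d,N([(476,328),(482,438)]),.154))
E
```

```text
((278.2651672363281, 104.21572875976562), (44.56027603149414, 96.6104736328125), 5.440331935882568)
stand box [[472.0, -36.3, 40.0], [473.7, 100.7, 40.0], [537.2, 100.5, 40.0], [540.1, -37.2, 40.0]]
stand c [[505.6, 34.1, 40.0]]
(np.float64(285.0692307692308), np.float64(60.44615384615385)) 72.0
dot [[509.1, 95.0, 40.0]]
(np.float64(274.7387486278814), np.float64(148.42371020856203)) 67.0
dot [[507.0, -30.8, 40.0]]
12 [67. 75. 80. 84.]
[[ 72  70  68  65  63  61  57  60  52  51  46  59  81  96  97  97  94  99  99  97  96  90]
 [ 71  63  73  69  73  73  69  66  62  61  64  59  68  90  92  91  97 100  99  97  93  92]
 [ 71  74  72  73  70  71  73  89 103 105 104 103  94  93  99 102 102  97  96  93  95  99]
 [ 73  69  74  70  75  68  71  87 105 105 107 105  98  94  87  93  93 100  97  96  97  96]
 [ 70  75  74  79  72  72  73  67  94 106 113 110 107  99  87  91  96  94  96  88  90  94]
 [ 77  70  75  74  72  76  69  75  83 101 113 112 108 112 100  96  96  90  95  92  97  96]
 [ 94  91  79  71  71  73  75  72  75  90 110 112 112 109 109  95  85  90  94  99  95  93]
 [100  94  93  95  91  82  71  75  71  80 101 118 114 113 109 100  94  98 102 100  97  90]
 [ 93  96  88  90  89  91  96  84  74  75  84  99 115 112 113 107  98  96  99  98 102  96]
 [ 94  94  92  94  95  93  91  94  97 101  97 103 110 109 104 106 100  88  89  96 100 104]]
board [[539.5, -89.2, 154.0], [557.4, -183.9, 154.0]]
```

```bash
python3 - <<'E'
from h import *
from cell import *
d=dict(np.load("w1.npz")); print("glass foot",plane(d,[(607/1.56-.5,380/1.56-.5)],0))
st=get_state()
for p in [(.5483,-.1386,.22),(.5483,-.1386,.118)]: print(row(st,p,10.7))
E
```

```text
glass foot [[ 0.73797794 -0.18881314  0.        ]]
[-91.7, 71.1, 89.5, 0.0, 0.0, -6.1]
[-91.7, 71.0, 191.5, 0.0, 0.0, -6.1]
```

Call:
arm_command(
  plan=[
    [-45,35,0,0,0,-3,0],
    [-92,71,40,0,0,-6,0],
    [-92,71,90,0,0,-6,0],
    [-92,71,90,0,0,-6,0],
    [-92,71,130,0,0,-6,0],
    [-92,71,165,0,0,-6,0],
    [-92,71,191,0,0,-6,0],
    [-92,71,191,0,0,-6,0],
    [-92,71,191,0,0,-6,0],
    [-92,71,191,0,0,-6,1],
    [-92,71,191,0,0,-6,1],
    [-92,71,191,0,0,-6,1],
    [-92,71,191,0,0,-6,1],
    [-92,71,191,0,0,-6,1],
    [-92,71,191,0,0,-6,1],
    [-92,71,191,0,0,-6,1],
  ],
  squeeze=50,
)

```text
clock: 4.2
ee_pos: [0.5498, -0.1395, 0.1197]
orientation: [0.639, 0.769, 0.0, 0.001]
force: [-0.9, 0.6, 6.3]
opening: 0.0051
finger_force: 49.1
```

Call:
arm_command(
  plan=[
    [0,0,-15,0,0,0,1],
    [0,0,-35,0,0,0,1],
    [0,0,-60,0,0,0,1],
    [0,0,-90,0,0,0,1],
    [0,0,-120,0,0,0,1],
    [0,0,-130,0,0,0,1],
    [0,0,-130,0,0,0,1],
    [0,0,-130,0,0,0,1],
  ],
)

```text
clock: 5.2
ee_pos: [0.548, -0.1389, 0.2466]
orientation: [0.639, 0.769, -0.0, -0.001]
force: [0.2, 0.7, -1.0]
opening: 0.0053
finger_force: 48.9
```

```bash
python3 - <<'E'
from h import *
from cell import *
st=get_state(); print(st["ee_pos"],st["force"],st["opening"])
a=[]
for n in("wrist","scene"):
    d=get_image(n); np.savez(n+"2",**{k:np.array(v) for k,v in d.items()}); a.append(d["color"][:,:,::-1])
a[1]=cv2.resize(a[1][110:302,200:400],(400,384),interpolation=cv2.INTER_CUBIC); a[0]=a[0][:,112:512]
cv2.imwrite("pics/l2.png",np.hstack(a))
E
```

```text
[ 0.54795675 -0.13887524  0.24662793] [ 0.20616791  0.66480567 -0.98418648] 0.005308138991512787
```

View pics/l2.png

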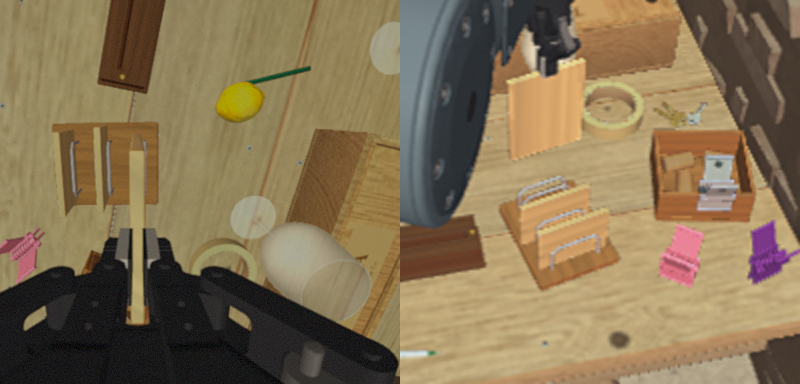

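The board is held and hanging vertically, with the rack behind it. In the scene half its corners are at (508,79), (584,60), (584,135) and (512,158).

```bash
python3 - <<'E'
from h import *
from cell import *
st=get_state(); s=dict(np.load("scene2.npz")); w=dict(np.load("wrist2.npz"))
p0=st["ee_pos"]; n=R.from_quat(st["orientation"]).apply([0,1,0]); print("n",np.degrees(np.arctan2(n[1],n[0])))
uv=np.array([(508,79),(584,60),(584,135),(512,158)],float); uv=(uv+.5-[400,0])/2-.5+[200,110]
c,r=ray(s,uv); P=c+r*((p0-.004*n-c)@n/(r@n))[:,None]
print(np.round([tool(st,p) for p in P],1))
im=w["color"].astype(int)
for z in(.034,.036): print(np.round([tool(st,p) for p in plane(w,[(249.3,152),(252,305)],p0[2]+z)],1))
for y in(165,185,205,225): print(y,im[y,236:264,2])
E
```

```text
n 10.591364578231461
[[ 50.7  -4.  -41.1]
 [-47.5  -4.  -34.7]
 [-54.6  -4.  103.1]
 [ 47.7  -4.  102.8]]
[[ 50.3  -0.3 -33.9]
 [-35.4   1.2 -34.1]]
[[ 50.5  -0.3 -35.9]
 [-33.9   1.2 -36.1]]
165 [ 42  46  40  48  48  76  98 106 104 104 103 106 103 104 101 105 103 106
 100  88  82  85  90  61  45  48  50  51]
185 [ 43  47  45  44  48  76  95 101 102 103 104 100 104 100 101  95  99 100
  95  85  75  83  85  54  43  50  51  45]
205 [ 92  94  93  98  97  99  96 101 109 107 106 107 107 104 105 103 101 105
 101  87  69  75  92  96  93  98  98  93]
225 [105 101 103 100  98  94  94 104 108 107 108 107 108 110 105 105 110 107
 101  93  80  80  92  93  93  94  90  92]
```

```bash
python3 - <<'E'
from h import *
from cell import *
st=get_state()
for p in [(.5078,.032,.2466),(.5078,.032,.165)]: print(row(st,p,-0.8))
E
```

```text
[175.4, -8.1, 0.3, -0.1, -0.1, 11.4]
[175.3, -7.9, 81.9, -0.1, -0.1, 11.4]
```

Call:
arm_command(
  plan=[
    [30,-2,0,0,0,2,1],
    [70,-4,0,0,0,4,1],
    [110,-6,0,0,0,8,1],
    [150,-8,0,0,0,11.4,1],
    [175,-8,0,0,0,11.4,1],
    [175,-8,25,0,0,11.4,1],
    [175,-8,60,0,0,11.4,1],
    [175,-8,80,0,0,11.4,1],
    [175,-8,82,0,0,11.4,1],
    [175,-8,82,0,0,11.4,1],
    [175,-8,82,0,0,11.4,1],
  ],
)

```text
clock: 6.68
ee_pos: [0.5095, 0.0312, 0.1673]
orientation: [0.712, 0.702, 0.001, 0.001]
force: [-0.7, -0.2, -0.6]
opening: 0.0055
finger_force: 48.9
```

```bash
python3 - <<'E'
from h import *
from cell import *
st=get_state(); print(st["ee_pos"],st["force"],st["moment"],st["opening"])
d=get_image("wrist"); np.savez("wrist3",**{k:np.array(v) for k,v in d.items()})
e=get_image("top"); np.savez("top3",**{k:np.array(v) for k,v in e.items()})
a=cv2.resize(d["color"][0:300,176:336,::-1],None,fx=2,fy=2,interpolation=cv2.INTER_CUBIC)
b=cv2.resize(e["color"][160:235,180:300,::-1],None,fx=4,fy=4,interpolation=cv2.INTER_CUBIC)
o=np.zeros((600,800,3),np.uint8);o[:,:320]=a;o[:300,320:]=b
cv2.imwrite("pics/l3.png",o)
E
```

```text
[0.50951784 0.03116622 0.16733095] [-0.65615766 -0.19498807 -0.59702371] [0.03920345 0.02350899 0.04989928] 0.005454789316107111
```

View pics/l3.png

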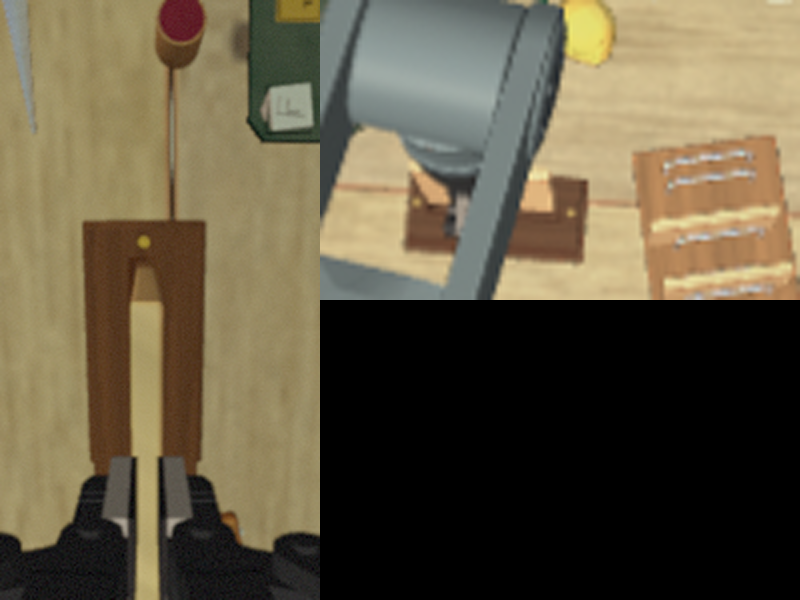

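The wrist half shows the board's end centred over the slot mouth at (145,262), below the brass dot (144,242). I'll quantify the offset.

```bash
python3 - <<'E'
from h import *
from cell import *
st=get_state(); w=dict(np.load("wrist3.npz")); im=w["color"].astype(int)
N=lambda p:(np.array(p,float)+.5)/2-.5+[176,0]
print("dot, stand top-left, top-right, lower L/R",np.round(plane(w,N([(144,242),(84,222),(205,222),(91,440),(202,440)]),.04)*1000,1).tolist())
bz=st["ee_pos"][2]-.1045
print("board bottom corner",np.round(plane(w,N([(146,266)]),bz)*1000,1))
tz=st["ee_pos"][2]+.0355
print("top edge",np.round(plane(w,N([(146,301),(148,590)]),tz)*1000,1).tolist())
for y in(128,132,140): print(y,im[y,232:264,0])
for y in(160,180,200,220): print(y,im[y,232:264,2])
E
```

```text
dot, stand top-left, top-right, lower L/R [[508.8, 93.4, 40.0], [478.9, 103.7, 40.0], [539.6, 102.8, 40.0], [478.0, -12.2, 40.0], [539.2, -13.1, 40.0]]
board bottom corner [[509.7  82.7  62.7]]
top edge [[509.5, 82.3, 202.7], [508.9, 3.2, 202.7]]
128 [83 84 84 82 86 86 85 85 82 85 82 83 77 74 77 74 78 79 87 83 87 80 91 81
 88 90 85 83 86 87 85 87]
132 [81 83 84 83 84 87 92 82 74 72 69 71 87 93 90 95 91 85 91 84 82 83 89 90
 86 90 83 81 82 80 83 85]
140 [ 81  84  84  86  85  92  84  83  74  73  80 117 142 133 129 123 128 122
 125 118 116 109  92  86  85  80  84  84  87  85  82  85]
160 [ 31  29  35  31  26  23  22  30  41  75 102 108 104 109 108 107 108 104
 106 111 105 111 107  93  81  57  34  30  30  39  27  35]
180 [ 32  24  30  30  34  27  33  25  33  71  97 101 104 104 102 104 102 100
 100 102 101  99  97  85  72  49  28  24  31  37  31  38]
200 [ 36  32  29  20  27  31  29  36  33  68 100 107 108 108 106 105 105 108
 106 107 106 106 101  96  72  51  29  27  34  43  28  35]
220 [ 36  27  26  33  28  35  35  28  27  56  91 110 113 111 113 112 113 108
 111 110 115 110 104  92  73  47  32  40  26  32  35  32]
```

Call:
arm_command(
  plan=[
    [-1.5,-0.5,5,0,0,0,1],
    [-1.5,-0.5,15,0,0,0,1],
    [-1.5,-0.5,22,0,0,0,1],
    [-1.5,-0.5,27,0,0,0,1],
    [-1.5,-0.5,32,0,0,0,1],
    [-1.5,-0.5,36,0,0,0,1],
    [-1.5,-0.5,40,0,0,0,1],
    [-1.5,-0.5,40,0,0,0,1],
  ],
)

```text
clock: 7.78
ee_pos: [0.508, 0.0299, 0.1258]
orientation: [0.712, 0.702, -0.0, -0.0]
force: [0.1, -0.9, -1.9]
opening: 0.0048
finger_force: 49.0
```

Inserting freely; bottom about 11 mm above the slot floor.

Call:
arm_command(
  plan=[
    [0,0,3,0,0,0,1],
    [0,0,6,0,0,0,1],
    [0,0,9,0,0,0,1],
    [0,0,11,0,0,0,1],
    [0,0,12,0,0,0,1],
    [0,0,13,0,0,0,1],
    [0,0,13,0,0,0,1],
  ],
)

```text
clock: 8.65
ee_pos: [0.5106, 0.0298, 0.1156]
orientation: [0.712, 0.702, 0.002, 0.002]
force: [0.1, 1.5, 11.2]
opening: 0.0051
finger_force: 51.1
```

Call:
arm_command(
  plan=[
    [0,0,13,0,0,0,0.3],
    [0,0,1,0,0,0,0],
    [0,0,0,0,0,0,0],
    [0,0,0,0,0,0,0],
    [0,0,0,0,0,0,0],
    [0,0,-40,0,0,0,0],
    [0,0,-90,0,0,0,0],
    [0,0,-140,0,0,0,0],
    [0,0,-180,0,0,0,0],
    [0,0,-180,0,0,0,0],
    [0,0,-180,0,0,0,0],
  ],
)

```text
clock: 10.02
ee_pos: [0.5078, 0.0299, 0.2923]
orientation: [0.712, 0.702, -0.0, -0.0]
force: [-0.5, -0.2, -1.0]
opening: 0.0425
finger_force: 0.0
```

```bash
python3 - <<'E'
from h import *
from cell import *
st=get_state(); print(st["ee_pos"],st["force"])
d=get_image("wrist"); np.savez("wrist4",**{k:np.array(v) for k,v in d.items()})
e=get_image("scene"); np.savez("scene4",**{k:np.array(v) for k,v in e.items()})
a=cv2.resize(d["color"][60:260,160:360,::-1],(400,400),interpolation=cv2.INTER_CUBIC)
b=cv2.resize(e["color"][160:260,180:280,::-1],(400,400),interpolation=cv2.INTER_CUBIC)
cv2.imwrite("pics/l4.png",np.hstack([a,b]))
E
```

```text
[0.50775639 0.0299025  0.29233953] [-0.51191491 -0.1682635  -0.95430095]
```

View pics/l4.png

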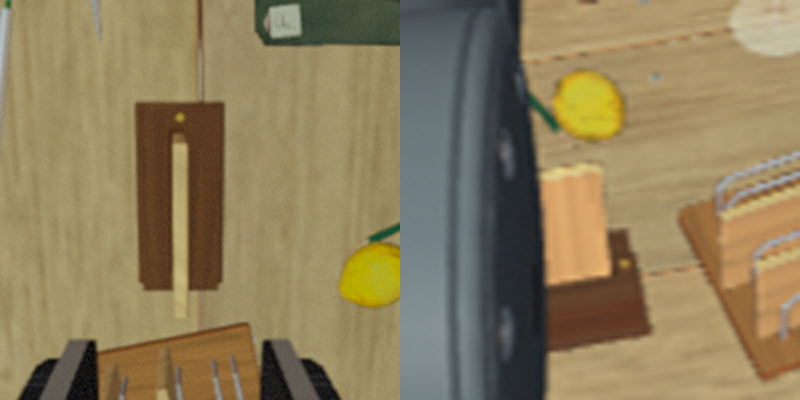

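The wrist half shows the board upright in the slot, top edge from (180,142) to (181,318). Next I'll check its height and line, and get the row to view the clip.

```bash
python3 - <<'E'
from h import *
from cell import *
st=get_state(); w=dict(np.load("wrist4.npz")); s=dict(np.load("scene4.npz"))
N=lambda p:(np.array(p,float)+.5)/2-.5+[160,60]
for z in(.15,.16,.17):
    P=plane(w,N([(179.5,142),(180.5,318)]),z); print(z,np.round(P*1000,1).tolist(),np.linalg.norm(P[0]-P[1]))
im=w["color"].astype(int); g=im[:,:,2]
for y in (140,170,200,212): 
    x=np.arange(240,262); v=np.clip(g[y,240:262]-80,0,None); print(y,(x*v).sum()/v.sum(), g[y,240:262])
# scene: right top corner vs right stand/board joint
S=lambda p:(np.array(p,float)+.5)/4-.5+[180,160]
print("scene top right",tri(w,N([(180.5,318)]),s,S([(601,168)-np.array([400,0])]))*1000)
print(row(st,(.45,-.25,.32),-12.5))
E
```

```text
0.15 [[508.3, 81.5, 150.0], [507.5, -18.1, 150.0]] 0.0996253901985419
0.16 [[508.3, 82.0, 160.0], [507.5, -14.5, 160.0]] 0.09647805694981575
0.17 [[508.3, 82.5, 170.0], [507.5, -10.9, 170.0]] 0.09333072370108962
140 249.41142857142856 [ 36  33  35  33  33  39  77 110 111 110 110 109 105  77  50  26  29  34
  30  35  32  32]
170 249.37614678899084 [ 32  35  29  32  32  29  83 115 121 117 116 116 106  84  46  23  34  32
  36  35  38  38]
200 249.83665338645417 [ 36  38  27  24  27  39  67 102 124 126 123 126 117  93  49  28  42  33
  31  39  32  33]
212 249.54037267080744 [106 103 101 101 100 101 104 104 114 113 110 113 110  95  92  98 104 107
  96  88  88  95]
scene top right [[507.45968393 -20.29407202 143.9477097 ]]
[-280.7, -53.4, -28.6, -0.2, -0.0, 11.7]
```

Call:
arm_command(
  plan=[
    [-40,-8,-28,0,0,2,0],
    [-90,-15,-28,0,0,5,0],
    [-145,-22,-28,0,0,8,-0.5],
    [-200,-28,-28,0,0,11.7,-1],
    [-255,-30,-28,0,0,11.7,-1],
    [-310,-30,-28,0,0,11.7,-1],
    [-345,-30,-28,0,0,11.7,-1],
    [-345,-30,-28,0,0,11.7,-1],
    [-345,-30,-28,0,0,11.7,-1],
  ],
)

```text
clock: 11.25
ee_pos: [0.473, -0.3139, 0.3199]
orientation: [0.78, 0.626, 0.0, -0.001]
force: [-0.6, 0.5, -1.8]
opening: 0.0855
finger_force: 0.0
```

```bash
python3 - <<'E'
from h import *
from cell import *
st=get_state(); print(st["ee_pos"],st["force"])
d=get_image("wrist"); np.savez("wrist5",**{k:np.array(v) for k,v in d.items()})
cv2.imwrite("pics/l5.png",cv2.resize(d["color"][110:260,156:356,::-1],(800,600),interpolation=cv2.INTER_CUBIC))
E
```

```text
[ 0.47301992 -0.31390171  0.31991618] [-0.63647952  0.48684673 -1.76652834]
```

View pics/l5.png

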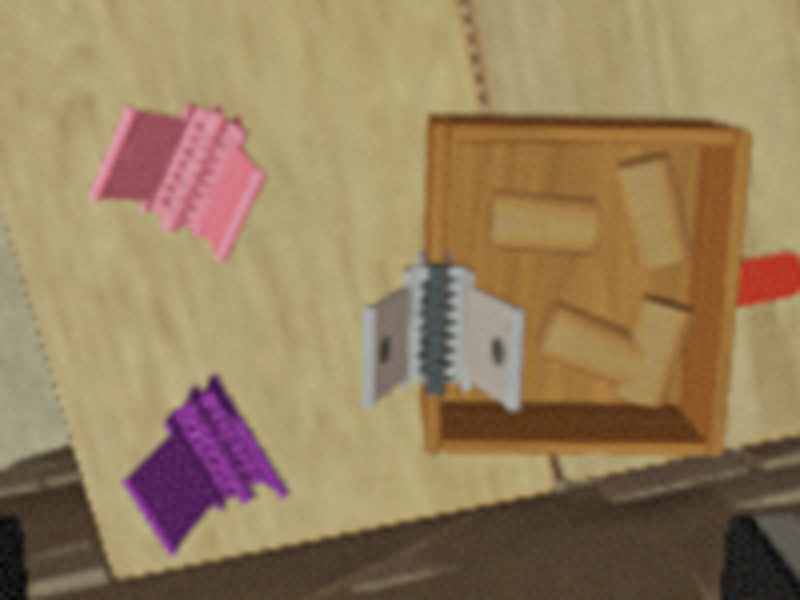

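The view shows the clip astride the rim. Its handle top edges are at x=368 (rows 308–407) and x=520 (rows 312–408), with the spring barrel at (437,328).

```bash
python3 - <<'E'
from h import *
from cell import *
st=get_state(); w=dict(np.load("wrist5.npz"))
N=lambda p:(np.array(p,float)+.5)/4-.5+[156,110]
H=plane(w,N([(365,308),(367,407),(524,311),(522,409)]),.108); print(np.round(H*1000,1).tolist())
B=plane(w,N([(437,262),(437,394)]),.072); print("barrel",np.round(B*1000,1).tolist())
T=plane(w,N([(429,118),(427,452)]),.06); print("rim",np.round(T*1000,1).tolist())
for a,b in((H[1],H[0]),(H[3],H[2]),(B[1],B[0]),(T[1],T[0])): print(np.degrees(np.arctan2(*(b-a)[1::-1]))*-1)
c=H.mean(0); print("handle c",c,"barrel c",B.mean(0), "width",np.linalg.norm(H[0]-H[2]),np.linalg.norm(H[0]-H[1]))
print(tool(st,c),tool(st,B.mean(0)))
E
```

```text
[[463.4, -338.9, 108.0], [456.3, -373.8, 108.0], [516.3, -351.7, 108.0], [509.1, -386.3, 108.0]]
barrel [[491.0, -336.0, 72.0], [480.6, -386.1, 72.0]]
rim [[499.2, -284.8, 60.0], [471.6, -412.9, 60.0]]
-78.48124638675759
-78.27797750255193
-78.27822057316915
-77.81678578037501
handle c [ 0.48624431 -0.36264535  0.108     ] barrel c [ 0.48577344 -0.36103442  0.072     ] width 0.05442590799406925 0.035611772990784704
[-45.373975    23.48897342 212.33353615] [-43.94442809  22.72441751 248.33615653]
```

Call:
arm_command(
  plan=[
    [-20,10,40,0,0,-0.8,-1],
    [-45,23,90,0,0,-0.8,-1],
    [-45,23,140,0,0,-0.8,-1],
    [-45,23,180,0,0,-0.8,-1],
    [-45,23,210,0,0,-0.8,-1],
    [-45,23,225,0,0,-0.8,-1],
    [-45,23,236,0,0,-0.8,-1],
    [-45,23,236,0,0,-0.8,-1],
    [-45,23,236,0,0,-0.8,-1],
    [-45,23,236,0,0,-0.8,-1],
  ],
)

```text
clock: 12.55
ee_pos: [0.4866, -0.3642, 0.0864]
orientation: [0.776, 0.631, 0.0, 0.001]
force: [0.7, 0.7, -0.5]
opening: 0.0855
finger_force: 0.0
```

Call:
arm_command(
  plan=[
    [0,0,0,0,0,0,-0.5],
    [0,0,0,0,0,0,0],
    [0,0,0,0,0,0,0.3],
    [0,0,0,0,0,0,1],
    [0,0,0,0,0,0,1],
    [0,0,0,0,0,0,1],
    [0,0,0,0,0,0,1],
    [0,0,0,0,0,0,1],
  ],
  squeeze=40,
)

```text
clock: 13.55
ee_pos: [0.4861, -0.3637, 0.0852]
orientation: [0.776, 0.631, -0.0, 0.0]
force: [0.1, 0.7, 1.0]
opening: -0.0
finger_force: 0.0
```

```bash
python3 - <<'E'
from h import *
from cell import *
st=get_state(); print(st["ee_pos"],st["opening"])
d=get_image("wrist"); np.savez("wrist6",**{k:np.array(v) for k,v in d.items()})
e=get_image("scene"); np.savez("scene6",**{k:np.array(v) for k,v in e.items()})
a=cv2.resize(d["color"][130:384,156:356,::-1],(400,508),interpolation=cv2.INTER_CUBIC)
b=cv2.resize(e["color"][150:277,300:400,::-1],(400,508),interpolation=cv2.INTER_CUBIC)
cv2.imwrite("pics/l6.png",np.hstack([a,b]))
E
```

```text
[ 0.48606976 -0.36366773  0.08520936] -4.897971083530485e-06
```

View pics/l6.png

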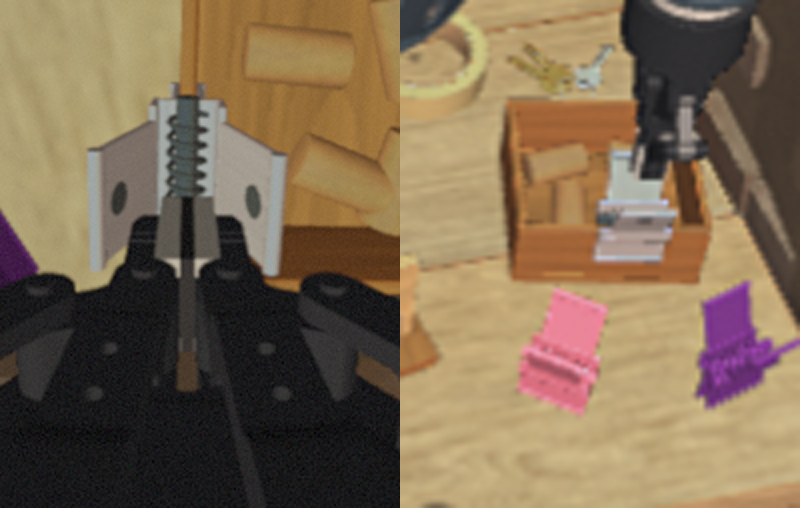

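The fingers shut beside or inside the clip without gripping it. The clip still sits on the rim, with handle edges at x=92 and 280 in the left half. I'll triangulate it from the two wrist views and the scene.

```bash
python3 - <<'E'
from h import *
from cell import *
st=get_state(); w5=dict(np.load("wrist5.npz"));w=dict(np.load("wrist6.npz"));s=dict(np.load("scene6.npz"))
N5=lambda p:(np.array(p,float)+.5)/4-.5+[156,110]
N=lambda p:(np.array(p,float)+.5)/2-.5+[156,130]
S=lambda p:(np.array(p,float)+.5-[400,0])/4-.5+[300,150]
A=N5([(365,308),(367,407),(524,311),(522,409)]); B=N([(90,149),(92,272),(286,152),(281,276)])
P=tri(w5,A,w,B); print("handles",np.round(P*1000,1).tolist()); print("in tool",np.round([tool(st,p) for p in P],1).tolist())
print("scene inner top",np.round(tri(w,B[2:],s,S([(609,148),(660,152)]))*1000,1).tolist())
K,D,v=(np.array(w[k],float) for k in("camera_matrix","D","view"))
q=R.from_quat(st["orientation"])
for t in([0,0,0],[0,0,-19],[11,0,0],[-11,0,0]):
    p=st["ee_pos"]+q.apply(np.array(t)/1000.); uv,_=cv2.projectPoints(p,cv2.Rodrigues(v[:3,:3])[0],v[:3,3],K,D); print(t,(uv.ravel()-[156,130]+.5)*2-.5)
E
```

```text
handles [[463.2, -339.2, 105.6], [456.7, -371.9, 113.7], [517.9, -356.7, 88.8], [508.6, -384.9, 111.9]]
in tool [[19.3, -27.4, -20.4], [-14.0, -27.1, -28.5], [13.2, 29.8, -3.6], [-16.2, 26.4, -26.7]]
scene inner top [[515.7, -349.8, 109.6], [508.2, -385.1, 107.2]]
[0, 0, 0] [188.72778802 188.64332618]
[0, 0, -19] [188.97035289 212.36841594]
[11, 0, 0] [188.75097448 155.85842192]
[-11, 0, 0] [188.70466248 220.3598787 ]
```

Triangulation puts the handles where expected, so the shut fingers are standing between them and probably slipped through the thin plates at speed. I'll lift out while shut, reopen, and close slowly at low force while watching the grip.

Call:
arm_command(
  plan=[
    [0,0,-15,0,0,0,1],
    [0,0,-35,0,0,0,1],
    [0,0,-55,0,0,0,1],
    [0,0,-70,0,0,0,0.5],
    [0,0,-70,0,0,0,-1],
    [0,0,-70,0,0,0,-1],
    [0,0,-70,0,0,0,-1],
    [0,0,-70,0,0,0,-1],
    [0,0,-70,0,0,0,-1],
  ],
  squeeze=20,
)

```text
clock: 14.78
ee_pos: [0.4859, -0.3635, 0.1547]
orientation: [0.776, 0.631, -0.0, -0.0]
force: [-0.3, 0.3, 0.8]
opening: 0.0854
finger_force: 0.0
```

```bash
python3 - <<'E'
from h import *
from cell import *
st=get_state(); print(st["ee_pos"],st["opening"],st["force"])
d=get_image("wrist"); np.savez("wrist7",**{k:np.array(v) for k,v in d.items()})
cv2.imwrite("pics/l7.png",cv2.resize(d["color"][100:384,:,::-1],(800,444),interpolation=cv2.INTER_CUBIC))
E
```

```text
[ 0.48591913 -0.36346769  0.15474534] 0.0853712797182406 [-0.33742983  0.30404765  0.80052742]
```

View pics/l7.png

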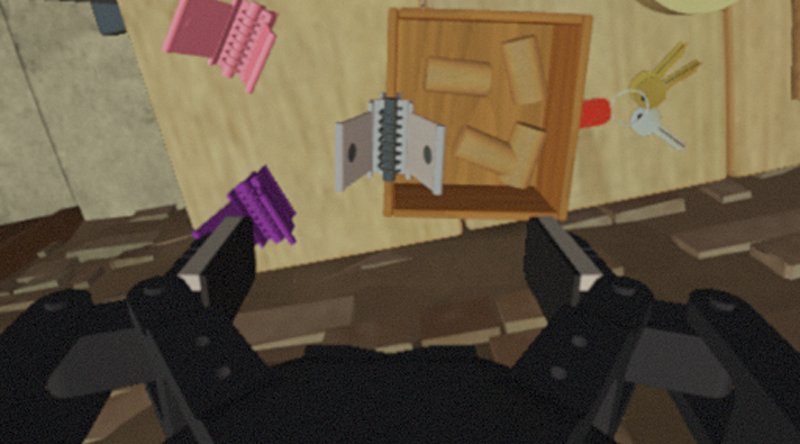

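This view shows the clip undisturbed at (390,140) and the fingers open around it. It was my 11th picture, one over the limit of 10, so from here I work with numbers only. Next I'll descend and close slowly.

Call:
arm_command(
  plan=[
    [0,0,30,0,0,0,-1],
    [0,0,55,0,0,0,-1],
    [0,0,70,0,0,0,-1],
    [0,0,73,0,0,0,-1],
    [0,0,73,0,0,0,-0.6],
    [0,0,73,0,0,0,-0.35],
    [0,0,73,0,0,0,-0.25],
    [0,0,73,0,0,0,-0.2],
    [0,0,73,0,0,0,-0.15],
    [0,0,73,0,0,0,-0.15],
  ],
  squeeze=20,
)

```text
clock: 16.08
ee_pos: [0.4861, -0.3636, 0.0822]
orientation: [0.776, 0.631, -0.0, 0.0]
force: [0.6, 0.7, -0.1]
opening: 0.0491
finger_force: 0.0
```

Call:
arm_command(
  plan=[
    [0,0,0,0,0,0,-0.1],
    [0,0,0,0,0,0,-0.05],
    [0,0,0,0,0,0,-0.05],
    [0,0,0,0,0,0,-0.05],
  ],
)

```text
clock: 16.58
ee_pos: [0.4861, -0.3636, 0.0822]
orientation: [0.776, 0.631, 0.0, 0.0]
force: [-0.2, -0.1, 0.6]
opening: 0.0446
finger_force: 0.0
```

```bash
python3 - <<'E'
from h import *
from cell import *
st=get_state(); print(st["opening"],st["finger_force"],st["force"],st["moment"])
K=None
def proj(d,st,t):
    K,D,v=(np.array(d[k],float) for k in("camera_matrix","D","view"))
    p=st["ee_pos"]+R.from_quat(st["orientation"]).apply(np.array(t)/1000.)
    return cv2.projectPoints(p,cv2.Rodrigues(v[:3,:3])[0],v[:3,3],K,D)[0].ravel().round(1)
d=get_image("wrist"); np.savez("wrist8",**{k:np.array(v) for k,v in d.items()})
for z in(0,-8,-19,-30): print(z,[proj(d,st,[x,y,z]) for x in(11,-11) for y in(-23,23)])
im=d["color"].astype(int); h=cv2.cvtColor(d["color"],cv2.COLOR_RGB2HSV)
# map of low-saturation bright (clip/handle metal) = '#', dark = '.', other ' '
for y in range(172,300,3):
    print(y,''.join('.' if h[y,x,2]<45 else '#' if h[y,x,1]<50 and h[y,x,2]>110 else '+' if h[y,x,1]<60 else ' ' for x in range(185,320)))
E
```

```text
0.04463493092465529 0.0 [-0.24840925 -0.14485088  0.64931733] [-0.01693967 -0.03847376 -0.00700784]
0 [array([213.6, 207.7]), array([286.7, 207.7]), array([214.8, 239.9]), array([285.5, 239.9])]
-8 [array([212.1, 211.7]), array([288.3, 211.7]), array([213.3, 245.2]), array([287. , 245.1])]
-19 [array([209.7, 217.9]), array([290.8, 217.9]), array([211.1, 253.2]), array([289.3, 253.2])]
-30 [array([207., 225.]), array([293.7, 224.9]), array([208.6, 262.3]), array([292. , 262.2])]
172                                                         +##                                                                            
175                                                        +##++          +++                                                              
178                                                         ##++          +++                                                              
181                                                +++#########++++++++++++##########+                                                     
184                                              ########
[... 4702 characters left out ...]

286 ......+++.......                                                                                                 .......++++...........
289 ......+++......                                                                                                   ......++++...........
292 ......++++....                                                                                                     ....++++............
295 .......+++...                                                                                                      ....+++.............
298 .......+++...                                                                                                       ...+++.............
```

The map shows the fingertips at row 232. Projecting the reported TCP gives about row 208, so the tips sit roughly 30 mm above the reported TCP and the fingers shut above the handles. I'll open, go about 28 mm lower, which is clear of everything either way, and close slowly.

Call:
arm_command(
  plan=[
    [0,0,-5,0,0,0,-0.6],
    [0,0,-5,0,0,0,-0.9],
    [0,0,-5,0,0,0,-0.9],
    [0,0,0,0,0,0,-0.9],
    [0,0,10,0,0,0,-0.9],
    [0,0,20,0,0,0,-0.9],
    [0,0,28,0,0,0,-0.9],
    [0,0,28,0,0,0,-0.6],
    [0,0,28,0,0,0,-0.35],
    [0,0,28,0,0,0,-0.25],
    [0,0,28,0,0,0,-0.15],
    [0,0,28,0,0,0,-0.15],
    [0,0,28,0,0,0,-0.15],
  ],
  squeeze=20,
)

```text
clock: 18.25
ee_pos: [0.487, -0.3644, 0.0561]
orientation: [0.776, 0.631, 0.0, 0.001]
force: [-1.1, 1.4, 7.5]
opening: 0.049
finger_force: 10.0
```

```bash
cat > m.py <<'E'
from h import *
from cell import *
import sys
def ascii(r0,r1,c0,c1,step,name):
    d=get_image("wrist"); np.savez(name,**{k:np.array(v) for k,v in d.items()})
    h=cv2.cvtColor(d["color"],cv2.COLOR_RGB2HSV)
    for y in range(r0,r1,step):
        print(y,''.join('.' if h[y,x,2]<45 else '#' if h[y,x,1]<50 and h[y,x,2]>110 else '+' if h[y,x,1]<60 else ' ' for x in range(c0,c1)))
E
python3 - <<'E'
from m import *
st=get_state(); print(st["opening"],st["finger_force"],st["force"],st["moment"])
ascii(180,290,180,320,5,"wrist9")
E
```

```text
0.04898970888230684 9.975868463516235 [-1.07897031  1.39599001  7.46689141] [ 0.34987894  0.33310598 -0.0540552 ]
180                                                        +###++              #+++#                                                            
185                                                        +####+              ++++#                                                            
190                                                #+++############+++++++++++++############++                                                  
195                                               +################++++++++++++++##############                                                 
200                                               ############+..++++++++++++++################+                                                
205                                             ++++++#########+++++++++++++++++++++############+                                               
210                                       ++++++#####+#######+.++#++++++++++++++#######################+            
[... 1503 characters left out ...]
####+##########+####+###  #####           +++++++++++          ###### #################################+........++++####
270 ####+++........+#############++#++####+#+                                                     #############################+........++++####
275 ...++++.........+###########+#+#####+                                                             +#######################++........++++....
280 ....+++ ........+########+######+                                                                     +###################+.........++++....
285 .....+++........+########+##+                                                                             +###############+........+++......
```

Contact: 10 N at the right opening. Continuing slowly, raising slightly to cancel the finger swing.

Call:
arm_command(
  plan=[
    [0,0,0,0,0,0,-0.05],
    [0,0,-1,0,0,0,0.05],
    [0,0,-1,0,0,0,0.12],
    [0,0,-2,0,0,0,0.2],
    [0,0,-3,0,0,0,0.28],
    [0,0,-4,0,0,0,0.35],
    [0,0,-4,0,0,0,0.35],
    [0,0,-4,0,0,0,0.35],
  ],
)

```text
clock: 19.3
ee_pos: [0.4882, -0.3653, 0.0606]
orientation: [0.776, 0.631, 0.001, 0.003]
force: [2.7, 0.4, 8.0]
opening: 0.0277
finger_force: 10.3
```

Call:
arm_command(
  plan=[
    [0,0,0,0,0,0,0.42],
    [0,0,-1,0,0,0,0.5],
    [0,0,-2,0,0,0,0.56],
    [0,0,-2,0,0,0,0.62],
    [0,0,-2,0,0,0,0.68],
    [0,0,-2,0,0,0,0.68],
    [0,0,-2,0,0,0,0.68],
  ],
  squeeze=25,
)

```text
clock: 20.18
ee_pos: [0.4874, -0.3649, 0.0617]
orientation: [0.776, 0.631, 0.0, 0.002]
force: [2.0, -1.3, 6.1]
opening: 0.021
finger_force: 27.3
```

```bash
python3 - <<'E'
from m import *
st=get_state(); print(st["ee_pos"],st["opening"],st["finger_force"],st["force"],st["moment"])
ascii(180,300,180,320,5,"wrist10")
E
```

```text
[ 0.48736657 -0.36490675  0.06171117] 0.020957229974930047 27.27459579706192 [ 2.04636591 -1.32456953  6.09777737] [-0.2152292  -0.49443831 -0.0079325 ]
180                                           ########                                        ++#+###                                           
185                                           ###############+      +++....+.+.       ++++###########+                                          
190                                           ##########+########+  +++++++++++   #########++++######                                           
195                                           ##################+++++++++++++++   ###################                                           
200                                           #################+++++++++++++++++  +##################                                           
205                                           +#########++++###++  +++++++++++++  ########++++#######                                           
210                                           +########++++#####+++++++++++++
[... 1832 characters left out ...]
....................++++..+#######+                             ########+..++++.........................................
280 ........................................++++..+#######+                             ########+..++++.........................................
285 .........................................+++...+######+                             ########+..++++.........................................
290 .........................................++++.+#######+                             ########++.+++++........................................
295 .........................................+++.+ #####+                                +#####+  ++++..........................................
```

Handles are parallel at the stop, 21 mm apart at 27 N. Lifting off the rim.

Call:
arm_command(
  plan=[
    [0,0,-4,0,0,0,0.8],
    [0,0,-10,0,0,0,0.8],
    [0,0,-20,0,0,0,0.8],
    [0,0,-35,0,0,0,0.8],
    [0,0,-55,0,0,0,0.8],
    [0,0,-80,0,0,0,0.8],
    [0,0,-120,0,0,0,0.8],
    [0,0,-165,0,0,0,0.8],
    [0,0,-190,0,0,0,0.8],
    [0,0,-190,0,0,0,0.8],
    [0,0,-190,0,0,0,0.8],
  ],
  squeeze=35,
)

```text
clock: 21.6
ee_pos: [0.4856, -0.3631, 0.2493]
orientation: [0.776, 0.631, -0.0, -0.001]
force: [0.3, 0.3, -1.4]
opening: 0.0204
finger_force: 35.4
```

```bash
python3 - <<'E'
from m import *
st=get_state(); print(st["ee_pos"],st["opening"],st["finger_force"],st["force"],st["moment"])
ascii(150,300,190,310,5,"wrist11")
e=get_image("top"); np.savez("top11",**{k:np.array(v) for k,v in e.items()})
s=get_image("scene"); np.savez("scene11",**{k:np.array(v) for k,v in s.items()})
E
```

```text
[ 0.48559258 -0.36310918  0.2493323 ] 0.02038471979539073 35.371039509773254 [ 0.2772204   0.33627589 -1.44609903] [-0.01778946 -0.01040274 -0.02457379]
150                                                                                                                         
155                                                                                                                         
160                                                                                                                         
165                                                                                                                         
170                                                                                                                         
175                                                                                                                         
180                                +########                                        +######                                 
185                                +###############+      ++.++++++.+   
[... 2102 characters left out ...]
+                           +########+..++++...............................
275 ...............................++++.+########+                            ########+..++++...............................
280 ...............................++++..#########                           +########+..++++.+.............................
285 ..............................+++++..+########                           +########+.+++++.+.............................
290 ...............................++++.+#########                           +########+.+++++.++............................
295 ...............................++++.+######+                              ++######+++++++.+.+...........................
```

The clip is held open and free of the rim. Next I'll work out where pin and jaws sit relative to the tool, by projecting the expected geometry and checking against the seen rows and columns and the scene view.

```bash
python3 - <<'E'
from h import *
from cell import *
st=get_state(); w=dict(np.load("wrist11.npz")); s=dict(np.load("scene11.npz")); q=R.from_quat(st["orientation"])
def proj(d,t):
    K,D,v=(np.array(d[k],float) for k in("camera_matrix","D","view")); p=st["ee_pos"]+q.apply(np.array(t,float)/1000.)
    return cv2.projectPoints(p,cv2.Rodrigues(v[:3,:3])[0],v[:3,3],K,D)[0].ravel().round(1)
for n,t in dict(tipA=[23,-16.5,26],tipB=[23,16.5,26],tipArear=[-23,-16.5,26],barF=[25,0,-6],barR=[-25,0,-6],hAf=[18,-10.5,-53],hBf=[18,10.5,-53],hAr=[-18,-10.5,-53]).items(): print(n,"wrist",proj(w,t),"scene",proj(s,t))
h=cv2.cvtColor(w["color"],cv2.COLOR_RGB2HSV)
for y in range(168,192,2):
    print(y,''.join('.' if h[y,x,2]<45 else '#' if h[y,x,1]<50 and h[y,x,2]>110 else '+' if h[y,x,1]<60 else ' ' for x in range(210,295)))
c=proj(s,[0,0,0]).astype(int); hs=cv2.cvtColor(s["color"],cv2.COLOR_RGB2HSV); print("scene around",c)
for y in range(c[1]-40,c[1]+40,1):
    print(y,''.join('.' if hs[y,x,2]<45 else '#' if hs[y,x,1]<50 and hs[y,x,2]>110 else '+' if hs[y,x,1]<60 else ' ' for x in range(c[0]-32,c[0]+32)))
E
```

```text
tipA wrist [226.2 179.6] scene [359.4 170.1]
tipB wrist [272.9 179.6] scene [357.4 160.2]
tipArear wrist [227.6 239.6] scene [378.6 169.9]
barF wrist [249.7 187.7] scene [359.7 155.9]
barR wrist [249.7 262.8] scene [380.9 155.7]
hAf wrist [226.8 228. ] scene [366.8 144.7]
hBf wrist [273.5 227.9] scene [365.4 138.4]
hAr wrist [228.5 296.9] scene [382.7 144.5]
168                                                                                      
170                                                                                      
172                                                                                      
174                                                                                      
176                                                                                      
178            +#####+                                            ++###                  
180            +########                                        +######                  
182            +###########+                                ++#########                  
184            +###
[... 5118 characters left out ...]
      
186                                                                 
187                                                                 
188                                                                 
189                                                                 
190                                                                 
191                                                                 
192                                                                 
193                                                                 
194                                                                 
195                                                                 
196
```

Predicted and seen features agree within a few mm: barrel front at row about 186, jaw tips at row about 178, and the same for the scene barrel and handles. So the pin is about 6 mm above the TCP and the clip is centred on the tool. Next are the placing rows.

```bash
python3 - <<'E'
from h import *
from cell import *
st=get_state()
for p in [(.507,.032,.249),(.507,.032,.190),(.507,.032,.161)]: print(row(st,p,-0.7))
E
```

```text
[391.1, -59.0, 0.2, -0.1, -0.1, -11.0]
[391.0, -58.8, 59.2, -0.1, -0.1, -11.0]
[390.9, -58.7, 88.2, -0.1, -0.1, -11.0]
```

Call:
arm_command(
  plan=[
    [30,-4,-20,0,0,0,0.8],
    [70,-10,-20,0,0,-2,0.8],
    [115,-17,-20,0,0,-4,0.8],
    [165,-25,-20,0,0,-6,0.8],
    [215,-32,-20,0,0,-8,0.8],
    [265,-40,-20,0,0,-10,0.8],
    [310,-47,-20,0,0,-11,0.8],
    [350,-53,-20,0,0,-11,0.8],
    [380,-57,-20,0,0,-11,0.8],
    [391,-59,0,0,0,-11,0.8],
    [391,-59,30,0,0,-11,0.8],
    [391,-59,50,0,0,-11,0.8],
    [391,-59,53,0,0,-11,0.8],
    [391,-59,53,0,0,-11,0.8],
    [391,-59,53,0,0,-11,0.8],
    [391,-59,53,0,0,-11,0.8],
  ],
  squeeze=35,
)

```text
clock: 23.75
ee_pos: [0.5082, 0.0311, 0.1981]
orientation: [0.711, 0.703, 0.0, 0.001]
force: [-0.3, 0.4, -0.3]
opening: 0.0205
finger_force: 35.3
```

```bash
python3 - <<'E'
from m import *
st=get_state(); print(st["ee_pos"],st["opening"],st["finger_force"],st["force"])
ascii(130,196,205,300,2,"wrist12")
g=np.load("wrist12.npz")["color"].astype(int)
for y in range(130,176,5): print(y,g[y,232:268,2])
E
```

```text
[0.50815088 0.0310748  0.19806502] 0.020470584219555617 35.34527778625488 [-0.32801413  0.38795385 -0.34897909]
130                                                                                                
132                                                                                                
134                                                                                                
136                                                                                                
138                                                                                                
140                                                                                                
142                                                                                                
144                                                                                                
146                                                                                                
148                                                                                     
[... 3049 characters left out ...]
00 106 102 102 104 106
 105 101  86  67  38  30  24  21  26  33  32  30  32  36  28  24  28  25]
160 [ 37  34  33  30  34  34  27  33  34  32  41  74 104 111 112 102 103 106
 101  99  83  63  31  29  22  31  25  33  35  32  35  36  30  34  25  39]
165 [ 40  35  38  33  36  30  29  31  34  26  38  70  99 111 106 106 105 106
 105 100  82  57  33  27  30  24  23  32  33  38  34  28  28  30  24  38]
170 [ 31  29  29  31  30  36  33  31  26  31  43  74 110 113 112 108 104 108
 106  99  84  61  34  29  35  25  30  28  38  30  29  29  30  31  27  35]
175 [ 32  37  26  27  30  22  30  32  34  31  42  81 111 112 112 112 108 107
 110 106  89  59  38  25  27  25  24  29  34  30  34  30  36  27  32  30]
```

```bash
python3 - <<'E'
from h import *
from cell import *
st=get_state(); w=dict(np.load("wrist12.npz"))
for r in(138.0,175): print(tool(st,plane(w,[(247.7,r)],.15)[0]).round(1))
t=lambda c,r,z: tool(st,plane(w,[(c,r)],st["ee_pos"][2]-z/1000)[0]).round(1)
print("jaw front tips",t(222,178,26),t(280,178,26),"barrel front",t(252,185,-6),"rear",t(252,262.5,-6))
E
```

```text
[50.8 -1.4 47.9]
[22.3 -1.5 47.9]
jaw front tips [ 24.6 -19.5  26. ] [24.6 21.4 26. ] barrel front [27.1  1.3 -6. ] rear [-24.1   1.4  -6. ]
```

Alignment along the board is within 1 mm. Across it the clip needs -2.4 mm. Shift and lower 37 mm.

Call:
arm_command(
  plan=[
    [-0.5,-2.4,0,0,0,0,0.8],
    [-0.5,-2.4,5,0,0,0,0.8],
    [-0.5,-2.4,12,0,0,0,0.8],
    [-0.5,-2.4,18,0,0,0,0.8],
    [-0.5,-2.4,24,0,0,0,0.8],
    [-0.5,-2.4,30,0,0,0,0.8],
    [-0.5,-2.4,34,0,0,0,0.8],
    [-0.5,-2.4,37,0,0,0,0.8],
    [-0.5,-2.4,37,0,0,0,0.8],
    [-0.5,-2.4,37,0,0,0,0.8],
  ],
)

```text
clock: 25.05
ee_pos: [0.5054, 0.0307, 0.1604]
orientation: [0.711, 0.703, 0.0, 0.0]
force: [-0.0, 0.1, -1.2]
opening: 0.0204
finger_force: 35.3
```

```bash
python3 - <<'E'
from m import *
st=get_state(); print(st["ee_pos"],st["opening"],st["finger_force"],st["force"],st["moment"])
ascii(120,196,205,300,3,"wrist13")
w=dict(np.load("wrist13.npz")); g=w["color"].astype(int)
for y in range(125,180,8): print(y,g[y,232:268,2])
s=get_image("scene"); np.savez("scene13",**{k:np.array(v) for k,v in s.items()}); q=R.from_quat(st["orientation"])
K,D,v=(np.array(s[k],float) for k in("camera_matrix","D","view"))
pr=lambda p:cv2.projectPoints(np.array(p,float),cv2.Rodrigues(v[:3,:3])[0],v[:3,3],K,D)[0].ravel().round(1)
print("scene: board top ends",pr([.506,.081,.15]),pr([.506,-.019,.15]),"tipA ends",[pr(st["ee_pos"]+q.apply([x,-16,26])*1e-3*np.ones(3)) for x in(24,-22)])
h=s["color"]; c=pr(st["ee_pos"]).astype(int); print(c)
hs=cv2.cvtColor(h,cv2.COLOR_RGB2HSV)
for y in range(c[1]-12,c[1]+50,1):
    print(y,''.join('.' if hs[y,x,2]<45 else '#' if hs[y,x,1]<50 and hs[y,x,2]>110 else '+' if hs[y,x,1]<60 else 'o' if hs[y,x,2]>180 else ' ' for x in range(c[0]-45,c[0]+45)))
E
```

```text
[0.50536295 0.0307208  0.16038071] 0.020382253381915096 35.34445881843567 [-0.03768414  0.11913973 -1.24894501] [-0.00226927  0.00515631 -0.00296487]
120                                                                                                
123                                                                                                
126                                                                                                
129                                                                                                
132                                                                                                
135                                                                                                
138                                                                                                
141                                                                                                
144                                                                                                
147                                               
[... 7865 characters left out ...]
####################+++++++++++++.+++                                 ooooo
244 ##++##++#+++++++#+#+##++#+##+#++###+++++++++++++++++                                ooooo 
245 ++++++++++++++++++++++++++++++++++++++++++++++++.+++                        ooooo ooooo   
246 ++++++++++++++++++++++++++++++++++++++++++++++++.++                    oooooo     oooooo  
247 ++++++++++++++++++++++++++++++++++++++++++++++++.++                     ooo      oooo     
248 +++++++++++++++++++++++++++++++++++++++++++++++++++                              ooo      
249 +++++++++++++++++++++++++++++++++++++++++++++++++ +                                       
250 +++++++++++++++++++++++++++++++++++++++++++++++++.
```

Board and jaws share a centre in the wrist view (columns 251.8 and 251.0), the jaw tips reach about 16 mm below the board's top edge, and the wrist reads no contact. Handing in.

```bash
python3 -c "
from cell import *
s=get_state();print(s['clock'],s['opening'],s['finger_force'],s['force'])
print(hand_in())"
```

```text
25.15 0.02028972946215435 35.34501671791077 [ 0.31701558 -0.50342472 -2.30864538]
the job is handed in; nothing more can be done
None
```

I handed the job in at 25 s: by my measurements the tall board is fully home in the stand and the clip is held wide open over the middle of its top edge, jaws about 16 mm down each side and not touching (no verdict came back); I viewed 11 pictures, one over the limit of 10.

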